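Release the ratchet clamp and rack the spent cartridge

TASK

Free the spent reagent cartridge from its loading fixture: push the pin on the pawl's tail so that the pawl lifts off the ratchet wheel, easing it gently and not squashing the sprung buffer behind the tail, and keep it off until the clamp arm has swung fully open by its own spring (do not force the arm by hand). Only then take the cartridge out and set it down upright in the open rack, and let go. Leave the other things on the bench where they are.

Things in the scene. Friction and masses are not known exactly. Their poses are not given: they have to be found in the camera images.
- fixture: Grey steel base plate 190 x 205 x 12 mm, fixed on the bench; place and yaw differ from run to run. Origin: bench level, under the ratchet wheel's vertical axis. At yaw 0 x points away from the robot, y left, z up; the plate spans x -61 to 129, y -126 to 78 mm. The steel wheel is 76 mm across, z 20 to 32, with 20 saw teeth 7 mm deep. Clamp arm and cartridge lie on the -y side.
- pivot (a point): Top of the pawl's vertical pivot, at x 46, y 40, z 32 mm in the fixture's frame. The pawl is a dark steel bar 8 mm wide (z 20 to 32), sprung into the teeth: its nose meets them at x 0, y 32, its tail runs to x 114, y 41 and carries the pin. When let go it drops back into the teeth and stops the wheel again wherever that is.
- pin (a point): Centre of the top of the upright steel pin on the pawl's tail: 12 mm across, z 32 to 77 mm over the bench, about x 108, y 41 in the fixture's frame, 62 mm from the pivot. Push it to the fixture's -y, from the +y side (free for 90 mm), to lift the nose off the wheel: it clears after 8 to 9 mm (the arm gives a few mm besides); the force rises from 3 N to 8 to 13 N and drops by 1 to 3 N as it clears.
- pawl (a joint): Angle of the pawl, rad: about 0 with its nose in the teeth, grows as the nose is lifted; the nose is clear at about 0.14.
- buffer (a joint): Compression (m) of the sprung steel plunger, 9 mm across, in a small aluminium block on the -y side of the pawl's tail, which ends the pawl's free travel: 0 untouched, 5 N per mm. Screw-set, so it differs from run to run: the tail meets it from just as the nose clears to about 2 mm later. It must not be pressed in beyond 2.4 mm, which comes at about 16 N at the pin.
- ratchet (a joint): Angle of the ratchet wheel with its clamp arm, rad: 0 clamped, 1.23 fully open (its stop). Once the pawl is off, its own damped spring swings it open (clockwise from above) in about 3 to 4 s.
- swing_arm: Steel clamp arm fixed to the wheel, 16 mm wide, z 34 to 46 mm, 104 mm long from the wheel's axis (its origin, at bench level). Clamped, it points to the fixture's -y and its black rubber-tipped sprung plunger (14 mm across, about 2 N) presses the cartridge to +x against a fence. Open, it points roughly to the fixture's -x, swung 70 degrees, clear of the cartridge.
- cartridge: White plastic cartridge, 50 (x) x 34 (y) x 70 mm (z), with a grey cap 34 x 22 mm 6 mm higher, about 0.22 kg; origin at the centre of its underside, z up. It stands at x 47, y -85, z 12 mm of the fixture's frame, same yaw, before an aluminium fence that ends 50 mm above the bench (+x side), between 5 mm high lips. Grasp from above across its width (y), by its upper half.
- rack: Open grey plastic rack, fixed, 78 (x) x 62 (y) x 28 mm high, walls 5 mm, inside 68 x 52 mm: it takes one cartridge with the cartridge's long side along the rack's x. Origin at the centre of its underside, z up.
- rack_in (a point): Centre of the rack's inner floor, 5 mm above the bench.
- tip_box: Closed pipette tip box, fixed, 122 x 82 x 63 mm, grey with a clear lid; it stands to one side of the rack, either of the two may be the nearer one to the fixture. Origin at the centre of its underside.
- reagent_bottle: Bystander: closed bottle 52 mm across, 110 mm high, loose. Origin at the centre of its underside.
- beaker: Bystander: empty glass beaker 64 mm across, 75 mm high, loose. Origin at the centre of its underside.
- jar: Bystander: closed jar 60 mm across, 60 mm high, loose. Origin at the centre of its underside.
Things that resemble listed ones, but are neither listed nor needed, are in the scene too. What is shaped like the rack but green is not meant.

How it is judged:
By the outcome, as a careful person would: the job done as asked, in the order asked, and still so for the second after the job is handed in, with the robot touching nothing.
It also fails if it takes over 69 s, if anything falls off the work surface, if the arm or the gripper's body presses on something with over 40 N, if the wrist force passes 120 N, or if a joint passes its speed limit or range.

ROBOT

A 6-joint arm with a two-finger parallel gripper is mounted at the origin on the work surface. World frame = base frame: x ahead of the robot, y to its left, z up, the work surface at z = 0. Lengths are in mm, angles in rad, forces in N, time in s.
With the tool pointing down it reaches from about 275 to 750 mm from the base axis. Payload 10.2 kg.
Tool frame: the origin (TCP) lies between the finger pads; the fingertips stand 22 mm ahead of it and the grasp point (between the pads) lies 3 mm ahead of it (ctrl.nose_length is the distance from the TCP to the fingertips, in mm); y points along the fingers, z is the direction in which the jaws open and shut, and the axes are right-handed (so a half turn about y gives the same grasp; the last joint's range is limited). The gripper opens to 85 mm and grips with 20 to 120 N. Pads are 22 mm wide; open, the fingers measure 114 mm over their backs; the gripper's body (76 mm by 85 mm) begins 54 mm behind the grasp point. The pads swing forward as they close: fully open they stand 13 mm farther back than shut.
Start: joints at [1.019, 0.313, 1.498, -0, 1.331, -0.223], TCP at [169.539, 496.878, 253.294] pointing down, gripper open.
Joint ranges: [-2.94, 2.94], [-0.97, 2.17], [0.19, 2.56], [-1.23, 4.37], [0.02, 3.11], [-2.88, 2.88]. Speed limits (rad/s): [2.39, 2.39, 3.01, 3.14, 3.14, 3.14].

INTERFACE

Orientations are given as a unit quaternion [w, x, y, z].
In Python, from rig import ctrl, eyes, models gives the robot as it stands.
- The arm moves only by the shell command python3 -m crank 'ROWS' [FORCE]. ROWS is JSON, a list of rows, each an object with "dp": the shift along the tool's x, y, z in mm, a list of three; "roll": the turn about the tool's y in rad; "gripper": the closure in counts, from 0 (fully open) to 255 (shut). A call has 1 to 10 rows; each row is the pose to reach, as a shift and turn from the pose commanded when the call began, along the tool's axes at that moment; what a row does not reach only later rows make up. A row lasts 1/12 s, in which the tool goes at most 41.7 mm and 7.16 degrees, less where a joint would pass 70% of its speed; a pose out of reach is approached as far as the arm can. A call with a gripper value outside its range is refused whole. The fingers move at their own pace and stop on an object; FORCE is the grip in N (left out, the last holds). Time passes only in rows, so rows that repeat a pose let the fingers close. It gives the time, the measured TCP pose, the force and the opening at its end, in the units of the state.
- ctrl.sense(): the state, without advancing time (a new reading comes with each control period).
- eyes.capture(name): name is "side" or "top" or "wrist"; returns a dict with "color" (420x560x3 uint8, red, green, blue), "fx", "fy", "cx", "cy" (pixels), "R" (3x3) and "t" (3): a world point X has camera coordinates R X + t. Camera axes: x right, y down, z forward; pixel columns grow to the right and rows downward; lengths in mm; the calibration is good to about 2 mm. The wrist camera is an equidistant fisheye: a pixel r from the principal point sees the ray r / f radians off the axis. A picture is of the moment at which its call begins. There is no depth.
- ctrl.finish_job(): hands the job in, once; it reports no verdict.
Trained networks look in a picture, given as the dict that the camera call returned (one of the last four; its "shot" number tells which), for a name from the list of things; names that differ only in an ending like _2 or _b are one class to them, and where a whole thing is asked for, a point or a joint stands for the part that bears it (a point fixed in the world has none). Each returns a list of dicts, best first, with "confidence" (0 to 1); they miss things now and then, are a little off and sometimes report something else, mostly with a low value. They report only what shows in the picture. A call takes as long as a camera call. They do not tell look-alikes from the thing itself.
- models.spot_in(picture, label): "extent" ([centre column, centre row, width, height] in pixels, round what is visible of it).
- models.spot_point(picture, label): "centre" ([column, row] in pixels: a listed point, or the origin of a listed thing).
The state is a dict: "time_s": time; "joints": joint angles; "dq": joint speeds; "tau": joint torques, N m; "eef_pos": TCP position; "ee_rot": TCP orientation; "force": force on the tool from outside, world axes, zero at the start; "wrist_torque": the same for the moment, N m; "grip_width": opening from 0.0 (shut) to 1.0 (fully open).
Only numpy, scipy, OpenCV 4.12 (cv2) and the standard library are available. Lean on these libraries where they do the work, as an engineer would, in place of code of your own. Each camera call takes 0.05 s, during which the arm holds its last target. There are 200 camera calls.

## Working session

There is one attempt and no reset: what is moved stays moved. The work goes in short steps, Python scripts to look and compute and a shell command to move; the robot and the scene stay as the last step left them, time stands still between calls to the robot, and variables do not carry over. Pictures are saved under pics/ and viewed, about 8 in all and at most 12, crops included, and the job is handed in when it is done.

```bash
ls; mkdir -p pics; python3 - <<'E'
from rig import ctrl,eyes,models
import cv2,numpy as np
s=ctrl.sense();print({k:np.round(v,3).tolist() for k,v in s.items()})
ims=[]
for n in("side","top"):
    p=eyes.capture(n);cv2.imwrite(f"pics/{n}0.png",p["color"][:,:,::-1])
    print(n,[round(p[k],1) for k in("fx","fy","cx","cy")],np.round(p["R"],3).tolist(),np.round(p["t"],1).tolist())
    for l in["fixture","pivot","pin","swing_arm","cartridge","rack","rack_in","tip_box","reagent_bottle","beaker","jar"]:
        try:print(l,[(np.round(d["centre"]).tolist(),round(d["confidence"],2)) for d in models.spot_point(p,l)[:3]])
        except Exception as e:print(l,e)
E
```

```text
pics
{'time_s': 0.0, 'joints': [1.019, 0.313, 1.498, 0.0, 1.331, -0.223], 'dq': [-0.0, -0.0, -0.001, -0.001, 0.001, -0.001], 'tau': [0.001, -41.227, -25.974, -0.0, 0.004, -0.0], 'eef_pos': [169.395, 496.663, 252.718], 'ee_rot': [-0.697, 0.698, -0.116, 0.116], 'force': [-0.167, 1.178, -0.718], 'wrist_torque': [-0.001, 0.004, -0.023], 'grip_width': 1.0}
side [545.7, 545.7, 276.7, 204.6] [[0.996, -0.088, 0.019], [-0.04, -0.621, -0.783], [0.08, 0.779, -0.622]] [-542.5, 117.5, 1348.3]
fixture [([263.0, 224.0], 0.59), ([283.0, 242.0], 0.46), ([302.0, 191.0], 0.27)]
pivot [([280.0, 205.0], 0.64)]
pin [([303.0, 188.0], 0.67), ([295.0, 163.0], 0.33)]
swing_arm [([263.0, 224.0], 0.59), ([304.0, 376.0], 0.22)]
cartridge [([285.0, 241.0], 0.71)]
rack [([360.0, 358.0], 0.96), ([303.0, 374.0], 0.94), ([232.0, 382.0], 0.59)]
rack_in [([234.0, 376.0], 0.91), ([364.0, 360.0], 0.89), ([306.0, 375.0], 0.65)]
tip_box [([268.0, 315.0], 0.65), ([304.0, 377.0], 0.41)]
reagent_bottle [([367.0, 292.0], 0.95)]
beaker [([294.0, 159.0], 0.63)]
jar [([250.0, 162.0], 0.67)]
top [464.1, 464.1, 278.1, 212.9] [[0.02, -1.0, -0.003], [-0.994, -0.019, -0.104], [0.104, 0.005, -0.995]] [8.4, 587.2, 1147.9]
fixture [([255.0, 238.0], 0.58), ([138.0, 245.0], 0.17)]
pivot [([240.0, 222.0], 0.68), ([289.0, 223.0], 0.2)]
pin [([238.0, 189.0], 0.46)]
swing_arm [([253.0, 241.0], 0.59)]
cartridge [([287.0, 221.0], 0.56)]
rack [([440.0, 227.0], 0.87), ([438.0, 281.0], 0.87), ([255.0, 239.0], 0.64)]
rack_in [([443.0, 281.0], 0.97), ([438.0, 225.0], 0.71), ([429.0, 175.0], 0.66)]
tip_box [([378.0, 248.0], 0.74), ([148.0, 199.0], 0.5)]
reagent_bottle [([353.0, 159.0], 0.88)]
beaker [([146.0, 202.0], 0.65)]
jar [([136.0, 244.0], 0.61), ([256.0, 238.0], 0.49)]
```

```bash
cat > h.py <<'E'
import numpy as np,cv2
from rig import ctrl,eyes,models
from scipy.spatial.transform import Rotation as Ro
def ray(p,uv):
    x=(uv[0]-p["cx"])/p["fx"];y=(uv[1]-p["cy"])/p["fy"]
    R=np.array(p["R"]);t=np.array(p["t"])
    if p.get("fish"):
        r=np.hypot(x,y);d=np.array([x/r*np.sin(r),y/r*np.sin(r),np.cos(r)]) if r>1e-9 else np.array([0,0,1.])
    else:d=np.array([x,y,1.])
    return -R.T@t,R.T@d
def at(p,uv,z):
    c,d=ray(p,uv);return c+d*(z-c[2])/d[2]
def pix(p,X):
    q=np.array(p["R"])@np.asarray(X,float)+p["t"]
    if p.get("fish"):
        r=np.hypot(q[0],q[1]);th=np.arctan2(r,q[2]);k=th/max(r,1e-9)
        return np.array([p["cx"]+p["fx"]*k*q[0],p["cy"]+p["fy"]*k*q[1]])
    return np.array([p["cx"]+p["fx"]*q[0]/q[2],p["cy"]+p["fy"]*q[1]/q[2]])
def cap(n):
    p=eyes.capture(n);p["fish"]=(n=="wrist");return p
def toolR():
    q=ctrl.sense()["ee_rot"];return Ro.from_quat([q[1],q[2],q[3],q[0]]).as_matrix()
E
python3 - <<'E'
from h import *
s=cv2.imread("pics/side0.png");t=cv2.imread("pics/top0.png")
cv2.imwrite("pics/a.png",cv2.resize(t[90:370,100:500],(800,560),interpolation=cv2.INTER_CUBIC))
cv2.imwrite("pics/b.png",cv2.resize(s[120:420,180:430],(667,600*800//800),interpolation=cv2.INTER_CUBIC))
ps=cap("side");pt=cap("top")
print("pin",at(ps,(303,188),77),at(pt,(238,189),77))
print("pivot",at(ps,(280,205),32),at(pt,(240,222),32))
print("fix",at(ps,(263,224),0),at(pt,(255,238),0))
print("cart",at(ps,(285,241),12),at(pt,(287,221),12))
for u in((440,227),(438,281),(429,175)):print("rack",at(pt,u,0))
for u in((360,358),(303,374),(232,382)):print("rackS",at(ps,u,0))
print("bottle",at(pt,(353,159),0),"tip",at(pt,(378,248),0),"beaker",at(pt,(146,202),0),"jar",at(pt,(136,244),0))
E
```

```text
pin [624.16896099 123.13347107  77.        ] [639.14716048 119.00639819  77.        ]
pivot [562.85478916 111.22099783  32.        ] [561.79584983 115.73212783  32.        ]
fix [5.14812482e+02 7.35436049e+01 1.13686838e-13] [523.61335606  78.47626155   0.        ]
cart [564.74944785  -9.98995685  12.        ] [568.37543237  -3.46568408  12.        ]
rack [ 561.47783474 -400.76949714    0.        ]
rack [ 422.56793674 -393.35857124    0.        ]
rack [ 697.80099239 -374.18647662    0.        ]
rackS [ 684.79400119 -362.00884857    0.        ]
rackS [ 5.63093622e+02 -3.90976286e+02 -1.13686838e-13]
rackS [ 421.60023465 -398.56559447    0.        ]
bottle [ 736.7753044  -174.68455919    0.        ] tip [ 503.97682724 -239.90065681    0.        ] beaker [612.12269778 365.71572586   0.        ] jar [502.08663387 386.24489538   0.        ]
```

View pics/a.png

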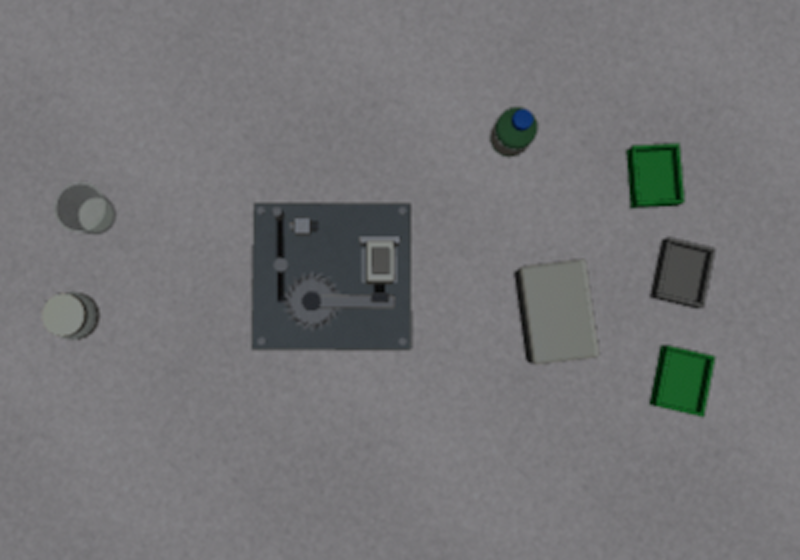

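View pics/b.png

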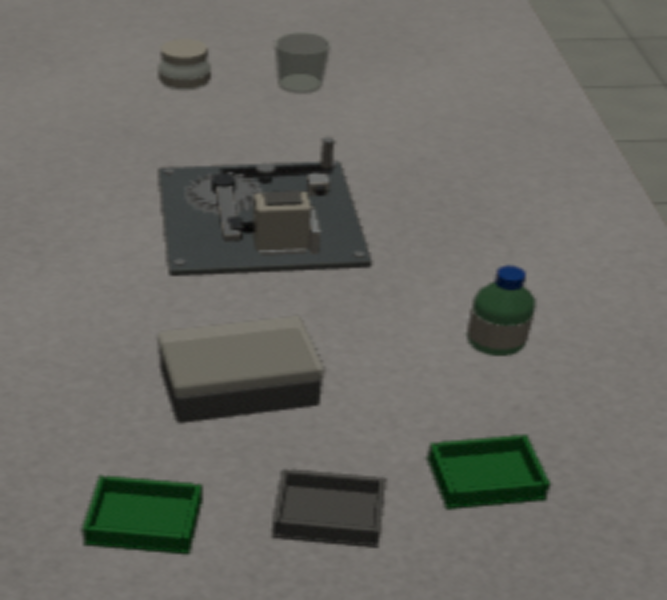

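The top view shows the fixture with its plate corners at full-image pixels (226,192), (305,192), (305,264) and (226,264). The cartridge is at (290,220), the pin at (239,196) and the closed tip box at (379,246).

Candidates for the rack, in full-image top pixels:
- Grey at (441,226): this is the open rack I want.
- Green at (428,177) and (441,280): not meant.
- The grey tip box: closed, so not meant.

There is only one white cartridge.

```bash
python3 - <<'E'
from h import *
p=cap("top");s=cap("side")
# refine plate pose: segment plate by template reprojection of corners
C=[(253,204),(411,204),(411,349),(252,349)]
W=np.array([at(p,(100+u/2,90+v/2),12)[:2] for u,v in C]);print(W.round(1))
F=np.array([[129,78],[129,-126],[-61,-126],[-61,78]],float)
M,_=cv2.estimateAffinePartial2D(F,W);print("plate fit",M.round(3),np.hypot(M[0,0],M[1,0]),np.arctan2(M[1,0],M[0,0]))
# rack outer top corners z=28
C=[(665,238),(714,247),(702,307),(652,298)]
W=np.array([at(p,(100+u/2,90+v/2),28)[:2] for u,v in C]);print(W.round(1),W.mean(0))
e=W[0]-W[3];e2=W[1]-W[2];d=e+e2;print("rack len",np.hypot(*e),np.hypot(*(W[1]-W[0])),"yaw",np.arctan2(d[1],d[0]))
C=[(276,470),(386,478),(379,545),(273,538)]
W=np.array([at(s,(180+u*250/667,120+v/2),28)[:2] for u,v in C]);print("side",W.round(1),W.mean(0))
print(at(s,(180+328*250/667,120+140/2),77)," pin side by eye")
print(at(p,(100+277/2,90+211/2),77)," pin top by eye")
print(toolR().round(3),ctrl.nose_length)
img=cv2.resize(p["color"][90:370,200:480,::-1],(800,800),interpolation=cv2.INTER_CUBIC)
w=cap("wrist");cv2.imwrite("pics/c.png",np.hstack([cv2.resize(p["color"][185:270,222:310,::-1],(440,425),interpolation=cv2.INTER_CUBIC),cv2.resize(p["color"][200:255,410:470,::-1],(300,425),interpolation=cv2.INTER_CUBIC)]))
E
```

```text
[[640.8 154.7]
 [644.7 -50.1]
 [458.  -52.6]
 [454.  150.1]]
plate fit [[ 9.90000e-01 -2.40000e-02  5.15539e+02]
 [ 2.40000e-02  9.90000e-01  7.41160e+01]] 0.9900314561655554 0.024471129674521697
[[ 604.8 -372.8]
 [ 594.5 -434.8]
 [ 518.  -418.2]
 [ 528.1 -355.3]] [ 561.34663685 -395.26880021]
rack len 78.63511516448766 62.873063512471234 yaw -0.21982362565320876
side [[ 525.8 -363.3]
 [ 606.7 -378.8]
 [ 590.1 -452.4]
 [ 516.3 -439.4]] [ 559.70946429 -408.50228525]
[622.90146105 114.3827918   77.        ]  pin side by eye
[623.08735179 117.32250764  77.        ]  pin top by eye
[[ 0.946 -0.     0.323]
 [-0.323 -0.     0.946]
 [-0.    -1.    -0.   ]] 22.0
```

View pics/c.png

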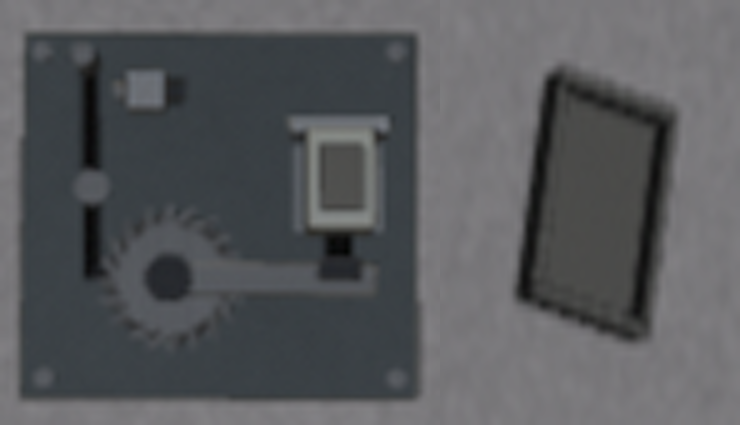

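The crop confirms it. The fixture is at about (515,75) with yaw 0.02, the pin is at about (622,118), and the grey rack is at about (561,-397) with yaw -0.22. I'm moving to the pin's +y side with the gripper shut.

```bash
python3 -m crank '[{"dp":[38,0,-12],"roll":-0.06,"gripper":255},{"dp":[76,0,-24],"roll":-0.14,"gripper":255},{"dp":[114,0,-36],"roll":-0.22,"gripper":255},{"dp":[152,0,-48],"roll":-0.3,"gripper":255},{"dp":[190,0,-60],"roll":-0.35,"gripper":255},{"dp":[228,0,-72],"roll":-0.35,"gripper":255},{"dp":[266,0,-84],"roll":-0.35,"gripper":255},{"dp":[304,0,-96],"roll":-0.35,"gripper":255},{"dp":[342,0,-108],"roll":-0.35,"gripper":255},{"dp":[380,0,-120],"roll":-0.35,"gripper":255}]'
python3 - <<'E'
from h import *
s=ctrl.sense();R=toolR();print(R.round(3),s["eef_pos"],s["joints"])
print("to go tool:",(R.T@(np.array([622,165,120])-s["eef_pos"])).round(1))
E
```

```text
time_s: 2.28
eef_pos: [491.8, 259.1, 253.4]
ee_rot: [0.707, -0.707, -0.008, 0.007]
force: [0.3, 0.8, 0.2]
grip_width: 0.0
[[ 1.     0.    -0.021]
 [ 0.021  0.     1.   ]
 [ 0.    -1.     0.   ]] [491.82931168 259.07556197 253.42331721] [ 2.74041861e-01  3.81002423e-01  1.40241741e+00  3.06659681e-05
  1.35789491e+00 -1.31779208e+00]
to go tool: [128.1 133.4 -96.8]
```

```bash
python3 -m crank '[{"dp":[32,25,-24],"gripper":255},{"dp":[64,50,-48],"gripper":255},{"dp":[96,75,-72],"gripper":255},{"dp":[128,100,-96],"gripper":255},{"dp":[128,133,-96],"gripper":255},{"dp":[128,133,-96],"gripper":255}]'
python3 - <<'E'
from h import *
w=cap("wrist");s=cap("side")
print(ctrl.sense()["eef_pos"],w["fx"],w["cx"],w["cy"])
for z,l in((77,"pin"),(32,"pivot"),(0,"fixture"),(12,"cartridge")):
  for n,p in(("w",w),("s",s)):
    for d in models.spot_point(p,l)[:2]:print(n,l,np.round(d["centre"]),round(d["confidence"],2),at(p,d["centre"],z).round(1))
im=w["color"][:,:,::-1].copy()
cv2.imwrite("pics/d.png",cv2.resize(im,(800,600),interpolation=cv2.INTER_CUBIC))
E
```

```text
[493.92942162 257.1347771  252.62058497] 325.19226210127806 284.11684404405946 206.62402300318527
w pin [389. 173.] 0.39 [474.3 360.2  77. ]
s pin [304. 374.] 0.71 [ 554.4 -442.7   77. ]
s pin [304. 188.] 0.59 [626.3 123.   77. ]
w pivot [162. 231.] 0.62 [560.6 113.3  32. ]
s pivot [277. 206.] 0.57 [555.1 106.1  32. ]
w fixture [141. 187.] 0.91 [514.8  77.5   0. ]
s fixture [261. 225.] 0.94 [510.1  71.    0. ]
w cartridge [ 88. 223.] 0.81 [562.8  -8.3  12. ]
s cartridge [287. 240.] 0.81 [570.2  -6.6  12. ]$[0]: bad value
```

View pics/d.png

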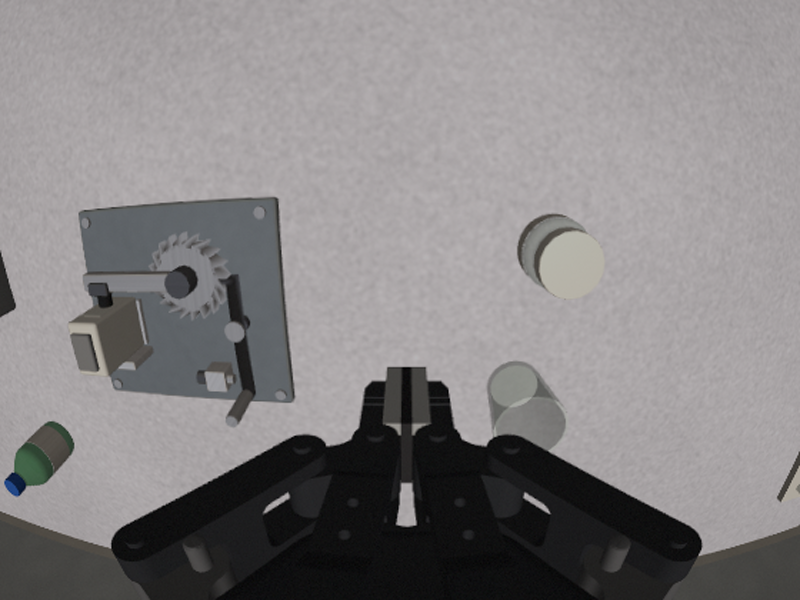

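The call was refused because "roll" is required. The wrist view shows the fixture on the left, with the pin's top at about (234,421) of the enlarged image. The path there is free.

```bash
python3 -m crank '[{"dp":[32,25,-24],"roll":0,"gripper":255},{"dp":[64,50,-48],"roll":0,"gripper":255},{"dp":[96,75,-72],"roll":0,"gripper":255},{"dp":[126,100,-94],"roll":0,"gripper":255},{"dp":[126,133,-94],"roll":0,"gripper":255},{"dp":[126,133,-94],"roll":0,"gripper":255}]'
python3 - <<'E'
from h import *
w=cap("wrist")
print(ctrl.sense()["eef_pos"])
for z,l in((77,"pin"),(32,"pivot"),(0,"fixture"),(12,"cartridge")):
    for d in models.spot_point(w,l)[:2]:print(l,np.round(d["centre"]),round(d["confidence"],2),at(w,d["centre"],z).round(1))
im=w["color"][:,:,::-1].copy()
cv2.imwrite("pics/e.png",cv2.resize(im[140:,20:420],(800,560),interpolation=cv2.INTER_CUBIC))
E
```

```text
time_s: 3.28
eef_pos: [617.4, 167.3, 113.5]
ee_rot: [-0.707, 0.707, 0.003, -0.01]
force: [-1.7, -0.9, -1.6]
grip_width: 0.004
[617.08337255 168.44811813 115.74214308]
pin [198. 264.] 0.7 [622.5 118.6  77. ]
pivot [203. 141.] 0.64 [560.1 113.9  32. ]
fixture [167.  82.] 0.58 [518.6  78.6   0. ]
cartridge [ 69. 151.] 0.79 [565.5  -7.2  12. ]
```

View pics/e.png

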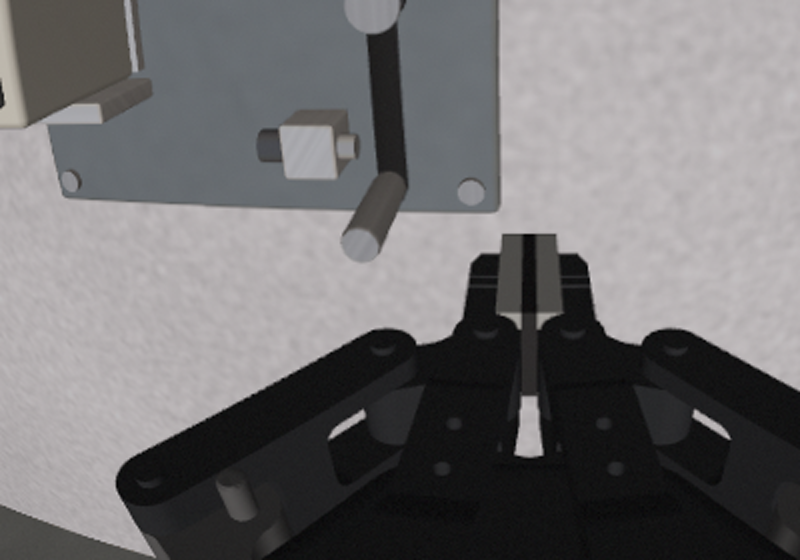

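The pin is at (622.5,118.6), which agrees with the fixture-based prediction. I'm descending so the fingertips are at about z 48 and then closing in.

```bash
python3 -m crank '[{"dp":[4,20,0],"roll":0,"gripper":255},{"dp":[5,40,0],"roll":0,"gripper":255},{"dp":[5,44,0],"roll":0,"gripper":255},{"dp":[5,44,-4],"roll":0,"gripper":255},{"dp":[5,44,-8],"roll":0,"gripper":255},{"dp":[5,44,-11],"roll":0,"gripper":255},{"dp":[5,44,-14],"roll":0,"gripper":255},{"dp":[5,44,-16],"roll":0,"gripper":255},{"dp":[5,44,-16],"roll":0,"gripper":255},{"dp":[5,44,-16],"roll":0,"gripper":255}]'
python3 - <<'E'
from h import *
w=cap("wrist");s=ctrl.sense()
print(s["eef_pos"],s["force"],toolR()[:,0])
cv2.imwrite("pics/f.png",cv2.resize(w["color"][140:,120:420,::-1],(640,600),interpolation=cv2.INTER_CUBIC))
E
```

```text
time_s: 4.37
eef_pos: [623.8, 153.3, 76.6]
ee_rot: [0.707, -0.707, -0.008, 0.007]
force: [-0.2, -0.2, 0.4]
grip_width: 0.003
[623.78437582 153.37387541  76.49942139] [ 0.33156832  0.18217979 -0.78338648] [9.99777726e-01 2.10819223e-02 2.25282971e-04]
```

View pics/f.png

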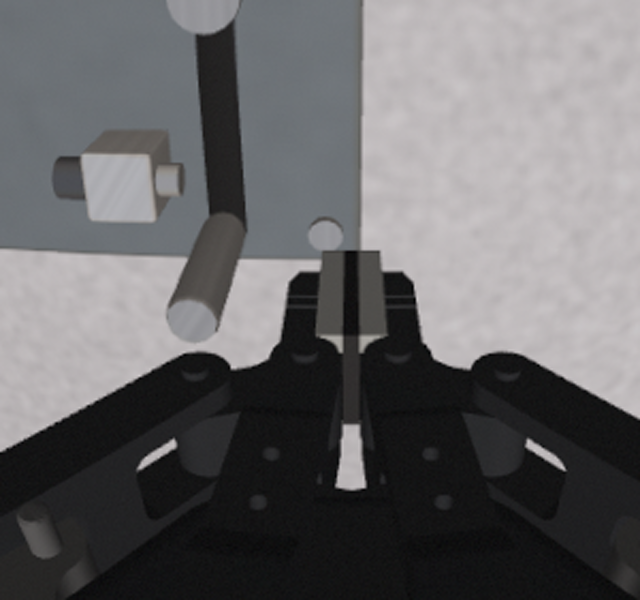

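The view shows the shut fingers beside the pin, on its +y side, with a gap of about 9 mm. I'm closing in.

```bash
python3 -m crank '[{"dp":[0,0,-1],"roll":0,"gripper":255},{"dp":[0,0,-2],"roll":0,"gripper":255},{"dp":[0,0,-3],"roll":0,"gripper":255},{"dp":[0,0,-4],"roll":0,"gripper":255},{"dp":[0,0,-5],"roll":0,"gripper":255},{"dp":[0,0,-6],"roll":0,"gripper":255},{"dp":[0,0,-6],"roll":0,"gripper":255}]'
python3 -m crank '[{"dp":[0,0,-1],"roll":0,"gripper":255},{"dp":[0,0,-2],"roll":0,"gripper":255},{"dp":[0,0,-3],"roll":0,"gripper":255},{"dp":[0,0,-3],"roll":0,"gripper":255}]'
python3 -m crank '[{"dp":[0,0,-1],"roll":0,"gripper":255},{"dp":[0,0,-2],"roll":0,"gripper":255},{"dp":[0,0,-2],"roll":0,"gripper":255},{"dp":[0,0,-2],"roll":0,"gripper":255}]'
```

```text
time_s: 5.0
eef_pos: [623.9, 147.2, 76.3]
ee_rot: [-0.707, 0.707, 0.007, -0.007]
force: [0.2, 0.3, -0.5]
grip_width: -0.004
time_s: 5.33
eef_pos: [624.0, 144.2, 76.3]
ee_rot: [-0.707, 0.707, 0.007, -0.007]
force: [0.3, -0.3, -0.3]
grip_width: -0.006
time_s: 5.67
eef_pos: [624.0, 142.3, 76.3]
ee_rot: [-0.707, 0.707, 0.007, -0.007]
force: [-0.4, 0.2, -0.7]
grip_width: -0.002
```

```bash
python3 -m crank '[{"dp":[0,0,-0.7],"roll":0,"gripper":255},{"dp":[0,0,-1.4],"roll":0,"gripper":255},{"dp":[0,0,-2],"roll":0,"gripper":255},{"dp":[0,0,-2],"roll":0,"gripper":255}]'
python3 -m crank '[{"dp":[0,0,-0.7],"roll":0,"gripper":255},{"dp":[0,0,-1.4],"roll":0,"gripper":255},{"dp":[0,0,-2],"roll":0,"gripper":255},{"dp":[0,0,-2],"roll":0,"gripper":255}]'
python3 -m crank '[{"dp":[0,0,-0.7],"roll":0,"gripper":255},{"dp":[0,0,-1.4],"roll":0,"gripper":255},{"dp":[0,0,-2],"roll":0,"gripper":255},{"dp":[0,0,-2],"roll":0,"gripper":255}]'
```

```text
time_s: 6.0
eef_pos: [624.0, 140.3, 76.3]
ee_rot: [-0.707, 0.707, 0.007, -0.007]
force: [0.3, 0.9, -0.3]
grip_width: -0.002
time_s: 6.33
eef_pos: [624.0, 138.8, 76.3]
ee_rot: [0.707, -0.707, -0.008, 0.007]
force: [0.5, 2.7, -1.0]
grip_width: -0.001
time_s: 6.67
eef_pos: [624.1, 137.7, 76.4]
ee_rot: [0.708, -0.706, -0.008, 0.007]
force: [1.4, 9.8, 0.0]
grip_width: -0.001
```

```bash
python3 -m crank '[{"dp":[0,0,0],"roll":0,"gripper":255},{"dp":[0,0,0],"roll":0,"gripper":255}]'
python3 - <<'E'
from h import *
w=cap("wrist");s=ctrl.sense()
print(s["eef_pos"],s["force"],s["wrist_torque"])
for d in models.spot_point(w,"pin")[:2]:print(d,at(w,d["centre"],77).round(1))
t=cap("top")
a=cv2.resize(w["color"][170:350,120:340,::-1],(733,600),interpolation=cv2.INTER_CUBIC)
cv2.imwrite("pics/g.png",a)
E
```

```text
time_s: 6.83
eef_pos: [624.1, 137.7, 76.4]
ee_rot: [0.708, -0.706, -0.008, 0.007]
force: [0.1, 8.3, -0.8]
grip_width: 0.002
[624.10775619 137.6812608   76.36012473] [ 0.92182603  8.07311412 -0.68119828] [ 1.37325176 -0.20024351 -0.01238861]
{'centre': [241.7, 292.7], 'confidence': 0.91} [622.6 118.4  77. ]
```

View pics/g.png

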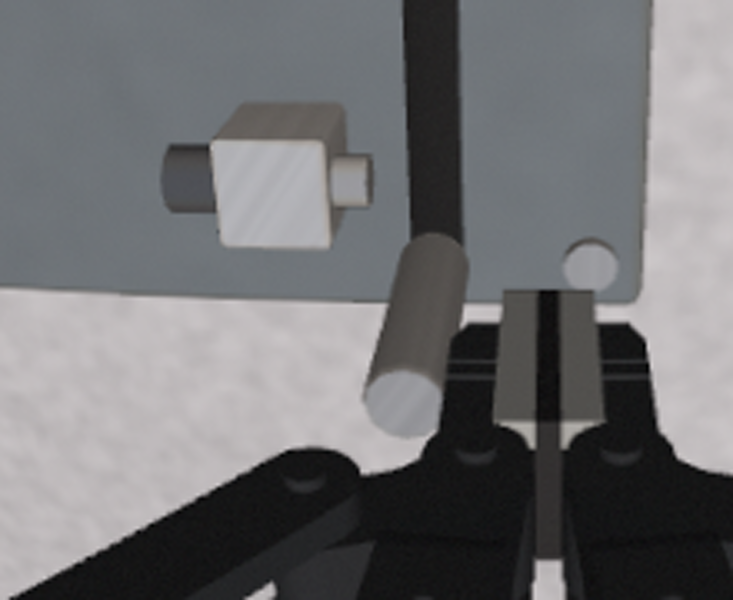

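The crop shows the finger bearing on the pin alone, at about (430,400). The buffer is still well clear of the tail. I'm easing on in 1 mm steps.

```bash
python3 -m crank '[{"dp":[0,0,-0.5],"roll":0,"gripper":255},{"dp":[0,0,-1],"roll":0,"gripper":255},{"dp":[0,0,-1],"roll":0,"gripper":255},{"dp":[0,0,-1],"roll":0,"gripper":255}]' | grep -E "pos|force"
python3 -m crank '[{"dp":[0,0,-0.5],"roll":0,"gripper":255},{"dp":[0,0,-1],"roll":0,"gripper":255},{"dp":[0,0,-1],"roll":0,"gripper":255},{"dp":[0,0,-1],"roll":0,"gripper":255}]'| grep -E "pos|force"
```

```text
eef_pos: [624.2, 136.8, 76.4]
force: [1.6, 9.7, -0.2]
eef_pos: [624.3, 135.9, 76.4]
force: [2.4, 9.1, -0.5]
```

```bash
for i in 1; do :; done; python3 -m crank '[{"dp":[0,0,-0.5],"roll":0,"gripper":255},{"dp":[0,0,-1],"roll":0,"gripper":255},{"dp":[0,0,-1],"roll":0,"gripper":255},{"dp":[0,0,-1],"roll":0,"gripper":255}]' | grep -E "pos|force"
python3 -m crank '[{"dp":[0,0,-0.5],"roll":0,"gripper":255},{"dp":[0,0,-1],"roll":0,"gripper":255},{"dp":[0,0,-1],"roll":0,"gripper":255},{"dp":[0,0,-1],"roll":0,"gripper":255}]'| grep -E "pos|force"
```

```text
eef_pos: [624.3, 135.0, 76.4]
force: [1.8, 10.3, -0.9]
eef_pos: [624.4, 134.1, 76.4]
force: [2.6, 11.3, -0.9]
```

```bash
python3 -m crank '[{"dp":[0,0,-0.5],"roll":0,"gripper":255},{"dp":[0,0,-1],"roll":0,"gripper":255},{"dp":[0,0,-1],"roll":0,"gripper":255},{"dp":[0,0,-1],"roll":0,"gripper":255}]'| grep -E "time|pos|force"
```

```text
time_s: 8.65
eef_pos: [624.4, 133.0, 76.4]
force: [2.7, 10.1, -2.2]
```

```bash
python3 -m crank '[{"dp":[0,0,-0.4],"roll":0,"gripper":255},{"dp":[0,0,-0.8],"roll":0,"gripper":255},{"dp":[0,0,-0.8],"roll":0,"gripper":255},{"dp":[0,0,-0.8],"roll":0,"gripper":255}]'| grep -E "time|pos|force"
```

```text
time_s: 8.98
eef_pos: [624.4, 132.2, 76.4]
force: [2.9, 9.8, -0.6]
```

```bash
python3 - <<'E'
from h import *
w=cap("wrist");s=ctrl.sense()
print(s["time_s"],s["eef_pos"],s["force"])
for d in models.spot_point(w,"pin")[:1]:print(d,at(w,d["centre"],77).round(1))
t=cap("top");cv2.imwrite("pics/t1.png",t["color"][:,:,::-1])
a=cv2.resize(w["color"][20:350,100:340,::-1],(436,600),interpolation=cv2.INTER_CUBIC)
b=cv2.resize(t["color"][185:270,222:310,::-1],(360,340),interpolation=cv2.INTER_CUBIC)
o=np.zeros((600,800,3),np.uint8);o[:,:436]=a;o[:340,438:798]=b
cv2.imwrite("pics/i.png",o)
E
```

```text
9.0333 [624.47107479 132.19420994  76.4012196 ] [ 3.02903518 10.16924148 -1.30723853]
{'centre': [240.6, 293.5], 'confidence': 0.75} [623.5 112.4  77. ]
```

View pics/i.png

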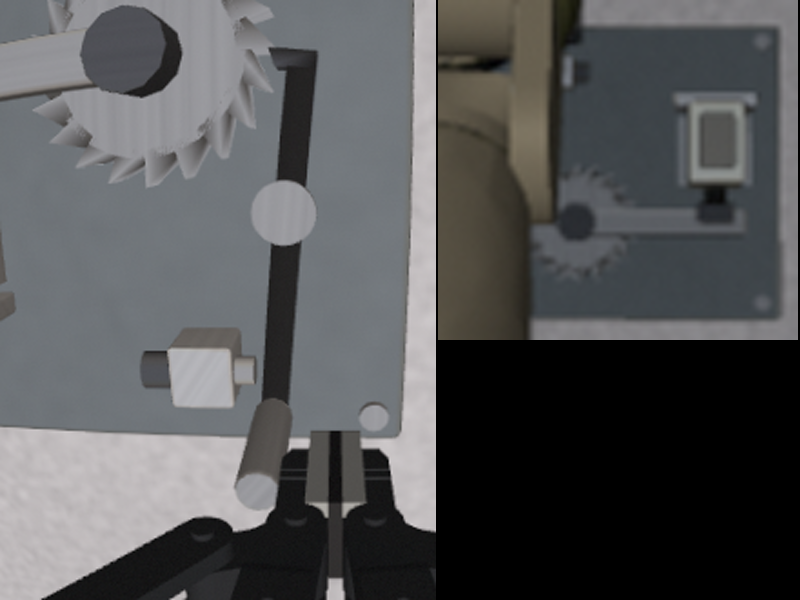

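The pin has moved about 6 mm (118.4 to 112.4), the nose is nearly out of the teeth, and the arm is still clamped. The buffer, at (245,370), is not touched yet.

```bash
python3 -m crank '[{"dp":[0,0,-0.4],"roll":0,"gripper":255},{"dp":[0,0,-0.8],"roll":0,"gripper":255},{"dp":[0,0,-0.8],"roll":0,"gripper":255},{"dp":[0,0,-0.8],"roll":0,"gripper":255}]'| grep -E "time|pos|force"
```

```text
time_s: 9.47
eef_pos: [624.5, 131.4, 76.4]
force: [2.5, 10.3, -1.7]
```

```bash
python3 -m crank '[{"dp":[0,0,-0.4],"roll":0,"gripper":255},{"dp":[0,0,-0.8],"roll":0,"gripper":255},{"dp":[0,0,-0.8],"roll":0,"gripper":255},{"dp":[0,0,-0.8],"roll":0,"gripper":255}]'| grep -E "time|pos|force"
```

```text
time_s: 9.8
eef_pos: [624.5, 130.6, 76.4]
force: [3.1, 10.7, -1.4]
```

```bash
cat > st.py <<'E'
from h import *
w=cap("wrist");s=ctrl.sense()
print(s["time_s"],np.round(s["eef_pos"],1),np.round(s["force"],1))
for d in models.spot_point(w,"pin")[:1]:print("pin",at(w,d["centre"],77).round(1))
t=cap("top");a=t["color"].astype(int);b=cv2.imread("pics/t1.png")[:,:,::-1].astype(int)
# change on the plate area right of the arm since t1 = clamp arm motion
D=np.abs(a-b).sum(2)[185:270,255:310]>40;print("changed px",D.sum())
cv2.imwrite("pics/t2.png",t["color"][:,:,::-1]);cv2.imwrite("pics/w2.png",w["color"][:,:,::-1])
E
python3 st.py
```

```text
9.85 [624.5 130.6  76.4] [ 2.  10.9 -1.6]
pin [623.  110.1  77. ]
changed px 25
```

```bash
python3 -m crank '[{"dp":[0,0,-0.3],"roll":0,"gripper":255},{"dp":[0,0,-0.6],"roll":0,"gripper":255},{"dp":[0,0,-0.6],"roll":0,"gripper":255},{"dp":[0,0,-0.6],"roll":0,"gripper":255}]'| grep -E "time|pos|force"; python3 st.py
```

```text
time_s: 10.28
eef_pos: [624.5, 129.4, 76.4]
force: [1.7, 5.4, -0.6]
10.3333 [624.4 129.3  76.4] [ 1.1  6.2 -0.3]
pin [624.6 109.1  77. ]
changed px 284
```

The force dropped from 10.9 to 6 N and the clamp arm is moving, so the nose has cleared. I'm adding 0.5 mm of margin and holding.

```bash
python3 -m crank '[{"dp":[0,0,-0.3],"roll":0,"gripper":255},{"dp":[0,0,-0.5],"roll":0,"gripper":255},{"dp":[0,0,-0.5],"roll":0,"gripper":255},{"dp":[0,0,-0.5],"roll":0,"gripper":255},{"dp":[0,0,-0.5],"roll":0,"gripper":255},{"dp":[0,0,-0.5],"roll":0,"gripper":255},{"dp":[0,0,-0.5],"roll":0,"gripper":255},{"dp":[0,0,-0.5],"roll":0,"gripper":255},{"dp":[0,0,-0.5],"roll":0,"gripper":255},{"dp":[0,0,-0.5],"roll":0,"gripper":255}]'| grep -E "time|pos|force"; python3 st.py
```

```text
time_s: 11.27
eef_pos: [624.4, 128.9, 76.4]
force: [3.1, 7.0, 0.2]
11.3167 [624.4 128.9  76.4] [ 1.6  7.1 -0.5]
pin [622.5 109.9  77. ]
changed px 482
```

Holding until the arm is fully open.

```bash
for k in 1; do python3 -m crank '[{"dp":[0,0,0],"roll":0,"gripper":255},{"dp":[0,0,0],"roll":0,"gripper":255},{"dp":[0,0,0],"roll":0,"gripper":255},{"dp":[0,0,0],"roll":0,"gripper":255},{"dp":[0,0,0],"roll":0,"gripper":255},{"dp":[0,0,0],"roll":0,"gripper":255},{"dp":[0,0,0],"roll":0,"gripper":255},{"dp":[0,0,0],"roll":0,"gripper":255},{"dp":[0,0,0],"roll":0,"gripper":255},{"dp":[0,0,0],"roll":0,"gripper":255}]'| grep -E "time|force"; done
python3 -m crank '[{"dp":[0,0,0],"roll":0,"gripper":255},{"dp":[0,0,0],"roll":0,"gripper":255},{"dp":[0,0,0],"roll":0,"gripper":255},{"dp":[0,0,0],"roll":0,"gripper":255},{"dp":[0,0,0],"roll":0,"gripper":255},{"dp":[0,0,0],"roll":0,"gripper":255},{"dp":[0,0,0],"roll":0,"gripper":255},{"dp":[0,0,0],"roll":0,"gripper":255},{"dp":[0,0,0],"roll":0,"gripper":255},{"dp":[0,0,0],"roll":0,"gripper":255}]'| grep -E "time|force"
python3 -m crank '[{"dp":[0,0,0],"roll":0,"gripper":255},{"dp":[0,0,0],"roll":0,"gripper":255},{"dp":[0,0,0],"roll":0,"gripper":255},{"dp":[0,0,0],"roll":0,"gripper":255},{"dp":[0,0,0],"roll":0,"gripper":255},{"dp":[0,0,0],"roll":0,"gripper":255},{"dp":[0,0,0],"roll":0,"gripper":255},{"dp":[0,0,0],"roll":0,"gripper":255},{"dp":[0,0,0],"roll":0,"gripper":255},{"dp":[0,0,0],"roll":0,"gripper":255}]'| grep -E "time|force"
python3 -m crank '[{"dp":[0,0,0],"roll":0,"gripper":255},{"dp":[0,0,0],"roll":0,"gripper":255},{"dp":[0,0,0],"roll":0,"gripper":255},{"dp":[0,0,0],"roll":0,"gripper":255},{"dp":[0,0,0],"roll":0,"gripper":255},{"dp":[0,0,0],"roll":0,"gripper":255},{"dp":[0,0,0],"roll":0,"gripper":255},{"dp":[0,0,0],"roll":0,"gripper":255},{"dp":[0,0,0],"roll":0,"gripper":255},{"dp":[0,0,0],"roll":0,"gripper":255}]'| grep -E "time|force"
cp pics/t2.png pics/t1.png; python3 st.py
python3 - <<'E'
from h import *
w=cv2.imread("pics/w2.png");t=cv2.imread("pics/t2.png");s=cap("side")["color"][:,:,::-1]
o=np.zeros((600,800,3),np.uint8);o[:360,:480]=cv2.resize(w[:,:],(480,360));o[:360,480:]=cv2.resize(t[185:285,222:310],(320,360));o[360:,:400]=cv2.resize(s[170:270,220:380],(400,240));cv2.imwrite("pics/j.png",o)
E
```

```text
time_s: 12.25
force: [1.9, 6.3, -0.9]
time_s: 13.08
force: [1.6, 7.2, -0.9]
time_s: 13.92
force: [1.3, 7.0, -1.7]
time_s: 14.75
force: [1.5, 7.1, -1.4]
14.8 [624.4 128.9  76.4] [ 2.3  6.3 -1. ]
changed px 383
```

View pics/j.png

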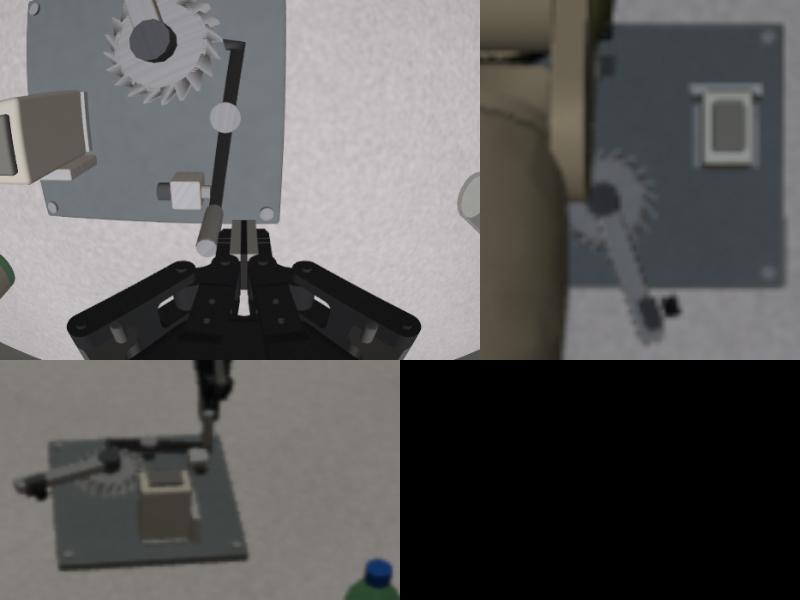

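The arm has swung to about 70°, the buffer is barely touched and the pawl is off. I'll hold a bit longer to check that the arm has stopped.

```bash
python3 -m crank '[{"dp":[0,0,0],"roll":0,"gripper":255},{"dp":[0,0,0],"roll":0,"gripper":255},{"dp":[0,0,0],"roll":0,"gripper":255},{"dp":[0,0,0],"roll":0,"gripper":255},{"dp":[0,0,0],"roll":0,"gripper":255},{"dp":[0,0,0],"roll":0,"gripper":255},{"dp":[0,0,0],"roll":0,"gripper":255},{"dp":[0,0,0],"roll":0,"gripper":255},{"dp":[0,0,0],"roll":0,"gripper":255},{"dp":[0,0,0],"roll":0,"gripper":255}]'| grep -E "time|force"
cp pics/t2.png pics/t1.png; cp pics/w2.png pics/w1.png; python3 st.py; python3 - <<'E'
import cv2,numpy as np
for n in"tw":
    a,b=[cv2.imread(f"pics/{n}{i}.png").astype(int) for i in(1,2)];print(n,(np.abs(a-b).sum(2)>40).sum())
E
```

```text
time_s: 15.78
force: [2.3, 6.7, 0.3]
15.8333 [624.5 128.9  76.4] [ 1.6  7.1 -1. ]
pin [623.8 108.3  77. ]
changed px 0
t 1
w 464
```

Nothing moves any more in the top view. I'll hold 0.8 s more, then back off gently and rise.

```bash
python3 -m crank '[{"dp":[0,0,0],"roll":0,"gripper":255},{"dp":[0,0,0],"roll":0,"gripper":255},{"dp":[0,0,0],"roll":0,"gripper":255},{"dp":[0,0,0],"roll":0,"gripper":255},{"dp":[0,0,0],"roll":0,"gripper":255},{"dp":[0,0,0],"roll":0,"gripper":255},{"dp":[0,0,0],"roll":0,"gripper":255},{"dp":[0,0,0],"roll":0,"gripper":255},{"dp":[0,0,0],"roll":0,"gripper":255},{"dp":[0,0,0],"roll":0,"gripper":255}]'| grep -E "time|force"
python3 -m crank '[{"dp":[0,0,2],"roll":0,"gripper":255},{"dp":[0,0,5],"roll":0,"gripper":255},{"dp":[0,0,8],"roll":0,"gripper":255},{"dp":[0,0,12],"roll":0,"gripper":255},{"dp":[0,0,18],"roll":0,"gripper":255},{"dp":[0,0,24],"roll":0,"gripper":255},{"dp":[0,-25,28],"roll":0,"gripper":255},{"dp":[0,-60,30],"roll":0,"gripper":255},{"dp":[0,-95,30],"roll":0,"gripper":255},{"dp":[0,-110,30],"roll":0,"gripper":255}]'
python3 -m crank '[{"dp":[-10,0,-25],"roll":0,"gripper":75},{"dp":[-20,0,-55],"roll":0,"gripper":75},{"dp":[-35,0,-85],"roll":0,"gripper":75},{"dp":[-50,0,-115],"roll":0,"gripper":75},{"dp":[-62,0,-145],"roll":0,"gripper":75},{"dp":[-62,0,-165],"roll":0,"gripper":75},{"dp":[-62,0,-165],"roll":0,"gripper":75},{"dp":[-62,0,-165],"roll":0,"gripper":75}]'
python3 - <<'E'
from h import *
w=cap("wrist");s=ctrl.sense();R=toolR();print(s["eef_pos"],R.round(3).tolist())
for d in models.spot_point(w,"cartridge")[:2]:
    X=at(w,d["centre"],12);print(d,X.round(1),"tool",(R.T@(X+[0,0,54]-s["eef_pos"])).round(1))
for d in models.spot_point(w,"fixture")[:1]:print("fix",at(w,d["centre"],0).round(1))
cv2.imwrite("pics/k.png",cv2.resize(w["color"][:,:,::-1],(800,600)))
E
```

```text
time_s: 16.77
force: [1.2, 6.7, -0.1]
time_s: 17.6
eef_pos: [624.7, 158.4, 191.3]
ee_rot: [-0.707, 0.707, 0.01, -0.005]
force: [1.1, -0.7, -0.0]
grip_width: 0.003
time_s: 18.27
eef_pos: [565.2, -8.9, 186.5]
ee_rot: [-0.707, 0.707, 0.007, -0.007]
force: [0.2, -0.2, -0.6]
grip_width: 0.709
[565.23916295  -8.01496097 186.32992766] [[1.0, -0.0, -0.021], [0.021, 0.0, 1.0], [-0.0, -1.0, 0.0]]
{'centre': [285.7, 189.4], 'confidence': 0.59} [566.1  -7.6  12. ] tool [  0.9 120.3   0.4]
fix [516.   77.1   0. ]
```

View pics/k.png

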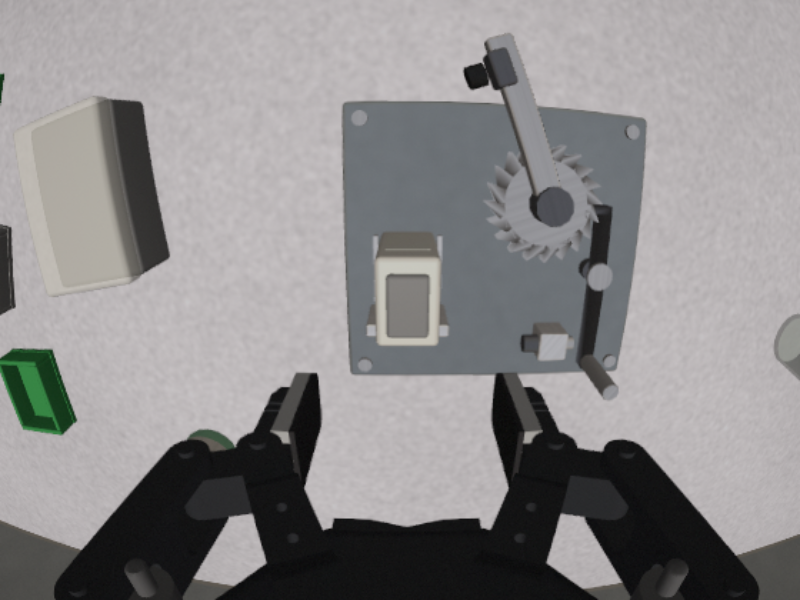

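The arm stays open with the pawl back in the teeth. The cartridge, with its cap at about (408,305), is centred and aligned between the jaws. I'm descending, then gripping at 30 N.

```bash
python3 -m crank '[{"dp":[0,25,0],"roll":0,"gripper":75},{"dp":[0,50,0],"roll":0,"gripper":75},{"dp":[0,70,0],"roll":0,"gripper":75},{"dp":[0,85,0],"roll":0,"gripper":75},{"dp":[0,97,0],"roll":0,"gripper":75},{"dp":[0,107,0],"roll":0,"gripper":75},{"dp":[0,114,0],"roll":0,"gripper":75},{"dp":[0,119,0],"roll":0,"gripper":75},{"dp":[0,119,0],"roll":0,"gripper":75}]' 30
python3 -m crank '[{"dp":[0,0,0],"roll":0,"gripper":255},{"dp":[0,0,0],"roll":0,"gripper":255},{"dp":[0,0,0],"roll":0,"gripper":255},{"dp":[0,0,0],"roll":0,"gripper":255},{"dp":[0,0,0],"roll":0,"gripper":255},{"dp":[0,0,0],"roll":0,"gripper":255}]' 30
```

```text
time_s: 19.17
eef_pos: [564.9, -8.0, 66.6]
ee_rot: [0.707, -0.707, -0.007, 0.008]
force: [-0.4, 0.3, -0.2]
grip_width: 0.706
time_s: 19.67
eef_pos: [565.5, -8.4, 68.0]
ee_rot: [-0.707, 0.707, 0.008, -0.007]
force: [-1.6, 0.2, 6.0]
grip_width: 0.392
```

```bash
python3 -m crank '[{"dp":[0,-3,0],"roll":0,"gripper":255},{"dp":[0,-8,0],"roll":0,"gripper":255},{"dp":[0,-18,0],"roll":0,"gripper":255},{"dp":[0,-35,0],"roll":0,"gripper":255},{"dp":[0,-58,0],"roll":0,"gripper":255},{"dp":[0,-82,0],"roll":0,"gripper":255},{"dp":[0,-105,0],"roll":0,"gripper":255},{"dp":[0,-120,0],"roll":0,"gripper":255},{"dp":[0,-120,0],"roll":0,"gripper":255}]' 30
python3 - <<'E'
from h import *
s=ctrl.sense();R=toolR();print((R.T@(np.array([561,-397,s["eef_pos"][2]])-s["eef_pos"])).round(1))
E
```

```text
time_s: 20.42
eef_pos: [566.3, -8.6, 191.2]
ee_rot: [-0.707, 0.708, 0.01, -0.005]
force: [-0.0, 0.1, -1.7]
grip_width: 0.395
[ -13.6    0.5 -388.2]
```

```bash
python3 -m crank '[{"dp":[0,0,-12],"roll":0.03,"gripper":255},{"dp":[-1,0,-35],"roll":0.06,"gripper":255},{"dp":[-2,0,-65],"roll":0.09,"gripper":255},{"dp":[-4,0,-98],"roll":0.12,"gripper":255},{"dp":[-5,0,-131],"roll":0.15,"gripper":255},{"dp":[-6,0,-164],"roll":0.18,"gripper":255},{"dp":[-7,0,-197],"roll":0.21,"gripper":255},{"dp":[-9,0,-230],"roll":0.24,"gripper":255},{"dp":[-10,0,-256],"roll":0.24,"gripper":255},{"dp":[-10,0,-270],"roll":0.24,"gripper":255}]' 30
python3 - <<'E'
from h import *
w=cap("wrist");t=cap("top")
s=ctrl.sense();R=toolR();print(s["eef_pos"],R[:,0].round(3));
for n,p in(("w",w),("t",t)):
  for l,z in(("rack",0),("rack_in",5)):
    for d in models.spot_point(p,l)[:3]:
        X=at(p,d["centre"],z);print(n,l,round(d["confidence"],2),np.round(d["centre"]),X.round(1))
print((R.T@(np.array([561,-397,s["eef_pos"][2]])-s["eef_pos"])).round(1))
E
```

```text
time_s: 21.25
eef_pos: [559.5, -282.0, 185.4]
ee_rot: [0.703, -0.702, 0.08, -0.078]
force: [0.4, -0.2, -3.3]
grip_width: 0.393
[ 559.91489699 -280.77022591  185.57084636] [ 0.975 -0.221 -0.002]
w rack 0.86 [143.  83.] [ 425.4 -393.4    0. ]
w rack 0.73 [173. 215.] [ 563.4 -401.9    0. ]
w rack_in 0.95 [142.  80.] [ 422.6 -391.6    5. ]
w rack_in 0.75 [173. 214.] [ 561.4 -399.6    5. ]
w rack_in 0.72 [324. 120.] [ 504.8 -232.4    5. ]
t rack 0.74 [428. 178.] [ 689.5 -370.9    0. ]
t rack 0.42 [438. 229.] [ 555.9 -396.     0. ]
t rack 0.39 [440. 278.] [ 431.6 -398.9    0. ]
t rack_in 0.71 [424. 176.] [ 694.7 -358.4    5. ]
t rack_in 0.58 [439. 280.] [ 425.1 -393.5    5. ]
t rack_in 0.5 [240. 222.] [564.8 119.4   5. ]
[ 2.670e+01 -1.000e-01 -1.131e+02]
```

```bash
python3 -m crank '[{"dp":[6,0,-25],"roll":0,"gripper":255},{"dp":[13,0,-55],"roll":0,"gripper":255},{"dp":[20,0,-85],"roll":0,"gripper":255},{"dp":[25,0,-105],"roll":0,"gripper":255},{"dp":[26,15,-114],"roll":0,"gripper":255},{"dp":[26,40,-114],"roll":0,"gripper":255},{"dp":[26,60,-114],"roll":0,"gripper":255},{"dp":[26,70,-114],"roll":0,"gripper":255},{"dp":[26,70,-114],"roll":0,"gripper":255}]' 30
python3 - <<'E'
from h import *
w=cap("wrist");s=cap("side");t=cap("top");print(ctrl.sense()["eef_pos"])
o=np.zeros((600,800,3),np.uint8)
o[:420,:560]=w["color"][:,:,::-1];o[:240,560:]=s["color"][320:420,250:350,::-1].repeat(1,0).repeat(1,1) if 0 else cv2.resize(s["color"][320:420,250:350,::-1],(240,240))
o[240:480,560:]=cv2.resize(t["color"][190:270,400:480,::-1],(240,240));cv2.imwrite("pics/l.png",o)
E
```

```text
time_s: 22.3
eef_pos: [561.0, -393.2, 113.9]
ee_rot: [0.704, -0.702, 0.078, -0.075]
force: [0.3, 0.6, -2.5]
grip_width: 0.395
[ 562.18746237 -395.17187656  118.67283955]
```

View pics/l.png

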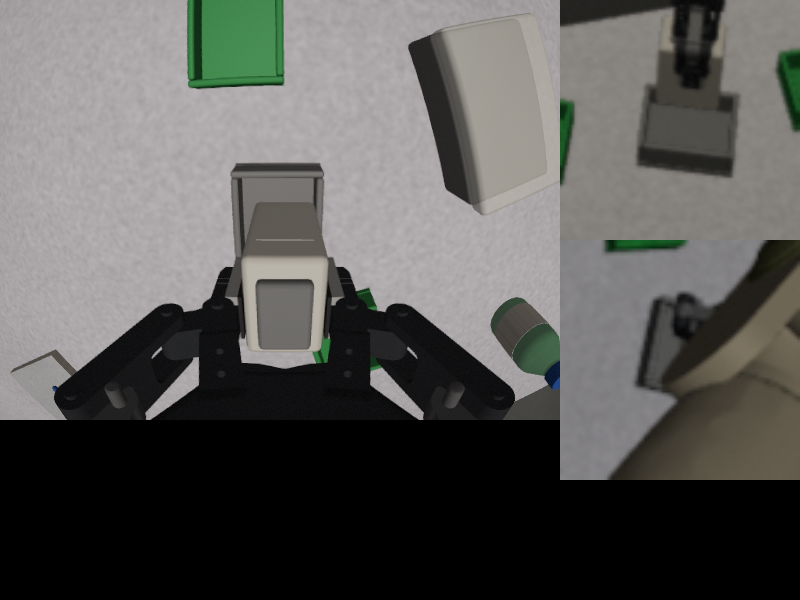

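The wrist view shows the held cartridge above the grey rack. The rack's far wall corners are at (233,168) and (323,167), so it looks slightly to the left of the cartridge. I'll work out the offset.

```bash
python3 - <<'E'
from h import *
w=cap("wrist");s=ctrl.sense();R=toolR();P=np.array(s["eef_pos"]);print(P)
f=lambda u,z:(R.T@(at(w,u,z)-P)).round(1)
print("rack far outer corners (want x=-39,z=-+31)",f((232,165),28),f((323,164),28))
print("cart bottom far edge",f((256,203),P[2]-56),f((314,203),P[2]-56),"cap top",f((257,280),P[2]+20),f((312,280),P[2]+20))
E
```

```text
[ 562.1780211  -395.42231853  118.97448988]
rack far outer corners (want x=-39,z=-+31) [-40.   90.9 -34.6] [-40.6  90.8  25.9]
cart bottom far edge [-24.9  56.  -16. ] [-24.9  55.9  17.1] cap top [-20.9 -20.   -9.9] [-20.9 -20.1   9.9]
```

The rack centre is 4.5 mm towards tool -z and 1 mm towards -x. I'm correcting and lowering.

```bash
python3 -m crank '[{"dp":[-1,0,-3],"roll":0,"gripper":255},{"dp":[-1,5,-4.5],"roll":0,"gripper":255},{"dp":[-1,18,-4.5],"roll":0,"gripper":255},{"dp":[-1,30,-4.5],"roll":0,"gripper":255},{"dp":[-1,40,-4.5],"roll":0,"gripper":255},{"dp":[-1,47,-4.5],"roll":0,"gripper":255},{"dp":[-1,51,-4.5],"roll":0,"gripper":255},{"dp":[-1,54,-4.5],"roll":0,"gripper":255},{"dp":[-1,54,-4.5],"roll":0,"gripper":255},{"dp":[-1,54,-4.5],"roll":0,"gripper":255}]' 30
python3 -m crank '[{"dp":[0,1,0],"roll":0,"gripper":255},{"dp":[0,2,0],"roll":0,"gripper":255},{"dp":[0,2,0],"roll":0,"gripper":255}]' 30
```

```text
time_s: 23.33
eef_pos: [559.7, -399.7, 63.6]
ee_rot: [-0.703, 0.703, -0.077, 0.077]
force: [0.5, 0.2, -2.5]
grip_width: 0.395
time_s: 23.58
eef_pos: [559.6, -399.6, 61.4]
ee_rot: [-0.703, 0.703, -0.077, 0.077]
force: [-0.3, 0.5, -2.3]
grip_width: 0.395
```

```bash
python3 -m crank '[{"dp":[0,0.5,0],"roll":0,"gripper":255},{"dp":[0,1,0],"roll":0,"gripper":255},{"dp":[0,1,0],"roll":0,"gripper":255}]' | grep -E "pos|force"
python3 -m crank '[{"dp":[0,0.5,0],"roll":0,"gripper":255},{"dp":[0,0.8,0],"roll":0,"gripper":255},{"dp":[0,0.8,0],"roll":0,"gripper":255}]' | grep -E "pos|force"
```

```text
eef_pos: [559.7, -399.7, 61.1]
force: [-3.3, 1.8, 3.9]
eef_pos: [559.7, -399.7, 61.1]
force: [-5.4, 3.4, 11.4]
```

The cartridge is on the floor, contacting at the expected height. I'm easing the pressure, opening, rising and checking.

```bash
python3 -m crank '[{"dp":[0,-1,0],"roll":0,"gripper":255},{"dp":[0,-1,0],"roll":0,"gripper":130},{"dp":[0,-1,0],"roll":0,"gripper":110},{"dp":[0,-1,0],"roll":0,"gripper":90},{"dp":[0,-1,0],"roll":0,"gripper":90},{"dp":[0,-1,0],"roll":0,"gripper":90},{"dp":[0,-1,0],"roll":0,"gripper":90}]' 
python3 -m crank '[{"dp":[0,-8,0],"roll":0,"gripper":90},{"dp":[0,-20,0],"roll":0,"gripper":90},{"dp":[0,-40,0],"roll":0,"gripper":90},{"dp":[0,-70,0],"roll":0,"gripper":90},{"dp":[0,-105,0],"roll":0,"gripper":90},{"dp":[0,-140,0],"roll":0,"gripper":90},{"dp":[0,-160,0],"roll":0,"gripper":90},{"dp":[0,-160,0],"roll":0,"gripper":90}]'
python3 - <<'E'
from h import *
w=cap("wrist");s=cap("side");t=cap("top");print(ctrl.sense()["eef_pos"],ctrl.sense()["force"])
for l,z in(("cartridge",5),("rack",0)):
  for n,p in(("w",w),("s",s)):
    for d in models.spot_point(p,l)[:2]:print(n,l,round(d["confidence"],2),at(p,d["centre"],z).round(1))
o=np.zeros((600,800,3),np.uint8)
o[:420,:560]=w["color"][:,:,::-1];o[:240,560:]=cv2.resize(s["color"][320:420,250:350,::-1],(240,240))
o[240:580,560:]=cv2.resize(t["color"][130:300,100:220,::-1],(240,340));o[420:,:320]=cv2.resize(s["color"][140:270,220:380,::-1],(320,180));cv2.imwrite("pics/m.png",o)
E
```

```text
time_s: 24.67
eef_pos: [559.6, -399.6, 60.4]
ee_rot: [0.703, -0.703, 0.077, -0.077]
force: [-0.2, 0.4, 0.1]
grip_width: 0.643
time_s: 25.33
eef_pos: [560.6, -400.6, 228.0]
ee_rot: [-0.7, 0.705, -0.074, 0.08]
force: [0.1, -0.0, 0.6]
grip_width: 0.65
[ 559.34464921 -399.43215846  220.28221963] [-0.44307241  0.2131382   0.20732065]
w cartridge 0.56 [ 560. -399.    5.]
s cartridge 0.93 [ 557.9 -398.8    5. ]
s cartridge 0.39 [ 556.9 -395.3    5. ]
w rack 0.86 [ 423.6 -395.7    0. ]
w rack 0.62 [ 687.  -366.3    0. ]
s rack 0.8 [ 427.5 -406.2    0. ]
s rack 0.68 [ 567.5 -395.5    0. ]
```

View pics/m.png

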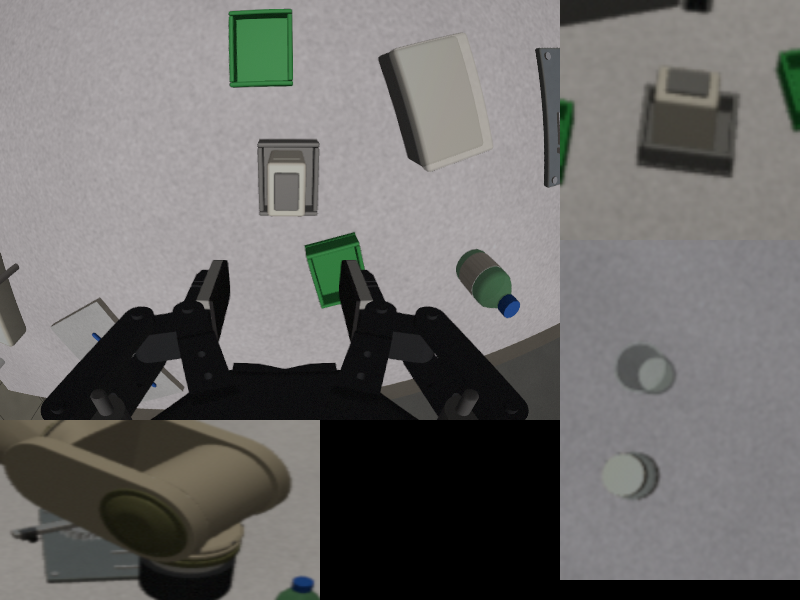

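The cartridge stands upright inside the grey rack, at about (287,190). The clamp arm is still open, the bystanders have not moved and the gripper is clear. Handing in.

```bash
python3 -c "
from rig import ctrl
print(ctrl.finish_job())"
```

```text
the job is handed in; nothing more can be done
None
```

The cartridge is out of the fixture and standing upright in the open grey rack. I let go of it and handed the job in at about 25 s of the 69 s allowed.

- **Pawl and clamp arm:** I eased the pin sideways in steps of 1 mm or less. The push force peaked at about 11 N, then dropped to about 6 N as the nose cleared. I held it at about 7 N for some 6 s, until the arm had swung to about 70° by its own spring and the top view showed no more movement. Only then did I let the pawl drop back. The buffer should be well within its limit, since the force stayed far below 16 N and it looked barely touched; I had no direct reading of it.
- **Cartridge:** I gripped it at 30 N across its width and lowered it into the rack. It touched the rack floor at the expected height, with about 11 N of contact force, and I eased that off before opening the gripper.
- **Last checks:** The final picture shows the cartridge upright in the rack, at about (560, -399). The clamp arm is still open and the gripper is clear at z 220 with no force on it. The bottle, beaker and jar looked unmoved by eye; I did not measure them again.
- **Checks that disagreed:** The networks' rack positions differed by about 8 mm and sometimes picked the green racks, so I set the final fit from the rack's edges in the wrist picture (a 4.5 mm correction). One wrist-picture comparison while holding the pin showed small pixel differences, which I took for image noise because the top view was still.

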